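# Jack up a support under a slat

## Task

Get the slat propped for drilling in the jig: first clear the stray offcut out of the stand's notch into the scrap box, then lay the long slat in the notches of both wooden stands so that its middle is over the platform. Then turn the jack's black knob to raise the platform until it just touches the slat's underside, leaving the slat down on its stands, and let go; leave the other things on the bench where they are.

Things in the scene. Friction and masses are not known exactly. Their poses are not given: they have to be found in the camera images.
- jig: Fixed plywood board 18 mm thick with two wooden stands and the screw jack, at the left or the right, turned a little. Origin: on the bench, straight below the platform's centre; the board spans jig x -155 to +60, y -140 to +140 mm. Jig y runs from stand to stand, -x points to the knob, z up.
- notch_a (a point): Centre of the notch floor of the wooden stand at jig y = +105 mm, 80 mm above the bench. The stand is 80 mm (jig x) by 40 mm (jig y). The notch runs along jig y, open at both ends, 60 mm wide, flat-floored, between two cheeks 10 mm thick that rise 12 mm above its floor.
- notch_b (a point): Centre of the notch floor of the wooden stand at jig y = -105 mm, 80 mm above the bench. The stand is 80 mm (jig x) by 40 mm (jig y). The notch runs along jig y, open at both ends, 60 mm wide, flat-floored, between two cheeks 10 mm thick that rise 12 mm above its floor.
- platform: The jack's aluminium platform, 66 mm (jig x) by 84 mm (jig y), 8 mm thick, level, midway between the stands; it moves only up and down. Origin: centre of its top face. It starts 4 to 8 mm lower than the notch floors.
- knob (a joint): Angle of the jack's knob in rad. It grows when the knob is turned clockwise seen from above, and each rad raises the platform by 2.5 mm (counter-clockwise lowers it). The knob stays where it is left, turns with little effort (about 0.05 N m) and has at least 3 rad of travel beyond the touching point.
- knob_grip (a point): Point on the knob's upright axis at the height to grip. The knob is a black fluted round knob, 36 mm across and 30 mm high, from 18 mm below to 12 mm above this point, on a thin post; it stands 115 mm from the platform's centre towards jig -x, its top 138 mm above the bench. It does not rise when turned.
- slat: Loose straight wooden slat, 300 mm (its x) by 48 mm (y) by 24 mm (z), 0.17 to 0.35 kg, lying flat on the bench at the start. Origin: centre of its underside. It is the same either way round.
- offcut: Small loose wooden block 44 mm (its x) by 30 mm (y) by 34 mm (z), about 35 g, lying in the notch at notch_a at the start, its x about across the notch (jig x). Origin: centre of its underside.
- scrap_box: Fixed open plywood box, 140 mm (its x) by 110 mm (y) outside, 70 mm high, walls and floor 6 mm. Origin: centre of its underside.
- stump: Bystander: log slice 104 mm across, 60 mm high, with three upright screwdrivers stuck in it (top at 163 mm). Origin: centre of its underside.
- stick: Bystander: thin stick 130 (its x) x 12 x 10 mm lying beside the slat. Origin: centre of its underside.
- lath: Bystander: thin lath 160 (its x) x 20 x 8 mm lying on the other side of the slat. Origin: centre of its underside.
- tin: Bystander: open tin, 64 mm across and 75 mm high. Origin: centre of its underside.
- glue: Bystander: white glue bottle, 52 mm across and 140 mm high. Origin: centre of its underside.
- mallet: Bystander: hammer 200 mm long lying on the bench. Origin: on the bench under its middle.
- block: Bystander: dark wooden block 70 x 45 x 40 mm, near the robot between the jig and the slat. Origin: centre of its underside.

How it is judged:
By the outcome, as a careful person would: the job done as asked, in the order asked, and still so for the second after the job is handed in, with the robot touching nothing.
It also fails if it takes over 72 s, if anything falls off the work surface, if the arm or the gripper's body presses on something with over 40 N, if the wrist force passes 120 N, or if a joint passes its speed limit or range.

## Robot

A 6-joint arm with a two-finger parallel gripper is mounted at the origin on the work surface. World frame = base frame: x ahead of the robot, y to its left, z up, the work surface at z = 0. Lengths are in m, angles in degrees, forces in N, time in s.
With the tool pointing down it reaches from about 0.4 to 0.825 m from the base axis. Payload 7 kg.
Tool frame: the origin (TCP) lies midway between the tips of the shut fingers; the grasp point (between the pads) lies ctrl.tcp_to_grasp behind it (ctrl.tcp_to_grasp is the distance from the TCP to the grasp point, in m); z points along the fingers, y is the line along which they close (so a half turn about z gives the same grasp; the last joint's range is limited). The gripper opens to 88 mm and grips with 3 to 60 N. Pads are 19 mm wide; open, the fingers measure 130 mm over their backs; the gripper's body (78 mm by 193 mm) begins 47 mm behind the grasp point.
Start: joints at [83.543, 20.546, 0.682, 0, -70.136, -16.507], TCP at [0.263, 0.621, 0.227] pointing down, gripper open.
Joint ranges: [-176.03, 176.03], [-82.01, 121.73], [-58.28, 71.71], [-173.87, 95.51], [-174.79, -0.11], [-173.66, 173.66]. Speed limits (degrees/s): [136.94, 136.94, 172.46, 180, 180, 180].

## Interface

Orientations are given as [roll, pitch, yaw] about the fixed x, y, z axes, in that order (R = Rz(yaw) Ry(pitch) Rx(roll)).
In Python, from plant import ctrl, imaging, close_job gives the robot as it stands.
- The arm moves only by the shell command python3 -m crank 'ROWS'. ROWS is JSON, a list of rows, each a list of 3 entries, a list of its own where there are three numbers: the shift along the world's x, y, z in m, then the turn, a rotation vector about the world's x, y, z in degrees, then the opening, from -1 (shut) to 1 (fully open), so that 0 is half open. A call has 1 to 12 rows; each row shifts and turns the commanded pose from where the row before left it; what a row does not reach is not made up. A row lasts 1/10 s, in which the tool goes at most 50 mm and 8.59 degrees, less where a joint would pass 70% of its speed; a pose out of reach is approached as far as the arm can. A call is refused whole if a number of a shift passes 0.05 or a number of a turn 8.59, either way. A call with a gripper value outside its range is refused whole. The fingers move at their own pace and stop on an object; the grip force is fixed at half the most. Time passes only in rows, so rows that do not move let the fingers close. It gives the time, the measured TCP pose, the force, the opening and the grip force at its end, in the units of the state.
- ctrl.get_obs(): the state, without advancing time (a new reading comes with each control period).
- imaging.snapshot(name): name is "scene" or "top"; returns (picture, depth): 480x640x3 uint8, blue, green, red; 480x640 float32, m along the optical axis (not along the pixel's ray), 0 where there is no reading.
- imaging.camera_model(name): a dict with "mtx" (3x3 intrinsics, pixels), "R" (3x3) and "t" (3): a world point X has camera coordinates R X + t. Camera axes: x right, y down, z forward; pixel columns grow to the right and rows downward; lengths in m; the calibration is good to about 2 mm. A picture is of the moment at which its call begins. camera_model takes no time and is no camera call.
- close_job(): hands the job in; it is judged then, once.
The state is a dict: "clock": time; "joint_pos": joint angles; "qvel": joint speeds; "tau": joint torques, N m; "tool_pos": TCP position; "orientation": TCP orientation; "force": force on the tool from outside, world axes, zero at the start; "moment": the same for the moment, N m; "opening": finger opening in m; "gripper_force": force on a finger pad.
Only numpy, scipy, OpenCV 4.12 (cv2) and the standard library are available. Lean on these libraries where they do the work, as an engineer would, in place of code of your own. Each camera call takes 0.05 s, during which the arm holds its last target. There are 200 camera calls.

## Working session

There is one attempt and no reset: what is moved stays moved. The work goes in short steps, Python scripts to look and compute and a shell command to move; the robot and the scene stay as the last step left them, time stands still between calls to the robot, and variables do not carry over. Pictures are saved under pics/ and viewed, at most 10 in all, crops included, and the job is handed in when it is done.

```bash
ls; mkdir -p pics; python3 - <<'E'
from plant import ctrl, imaging
import cv2, numpy as np
for n in ("scene","top"):
    p,d=imaging.snapshot(n); cv2.imwrite(f"pics/{n}0.png",p); np.save(f"pics/{n}0.npy",d)
    m=imaging.camera_model(n); print(n,m["mtx"].tolist(),(-m["R"].T@m["t"]).round(3),m["R"].round(3).tolist())
print(ctrl.get_obs(), ctrl.tcp_to_grasp)
E
```

```text
pics
scene [[443.934463282205, 0.0, 318.6319245761544], [0.0, 443.934463282205, 244.70497923591154], [0.0, 0.0, 1.0]] [ 0.856 -0.462  0.826] [[0.856, 0.517, 0.003], [0.413, -0.68, -0.606], [-0.311, 0.52, -0.796]]
top [[561.9820933255743, 0.0, 307.16667290086485], [0.0, 561.9820933255743, 234.4163619139519], [0.0, 0.0, 1.0]] [0.418 0.01  1.255] [[0.029, -1.0, 0.011], [-0.986, -0.03, -0.164], [0.164, -0.007, -0.986]]
{'clock': 0.1, 'joint_pos': array([ 8.35436695e+01,  2.05871560e+01,  6.39736623e-01, -1.72021316e-02,
       -7.01366809e+01, -1.65061755e+01]), 'qvel': array([ 0.04250982, -0.04992641,  0.15382466,  0.01384964,  0.08594107,
       -0.02827821]), 'tau': array([-1.60290103e-03, -5.84162915e+01,  2.93750471e+01,  7.01534495e+00,
        1.01625189e-02, -6.09854874e-05]), 'tool_pos': array([0.26320233, 0.62109705, 0.22572546]), 'orientation': array([ 1.79914771e+02, -8.39096354e-03, -2.29683565e+01]), 'force': array([-0.8135887 , -0.02642535,  0.53991872]), 'moment': array([-0.00494529, -0.02464218,  0.02444051]), 'gripper_force': 0.0, 'opening': 0.08746644275802666} 0.0188
```

View pics/top0.png

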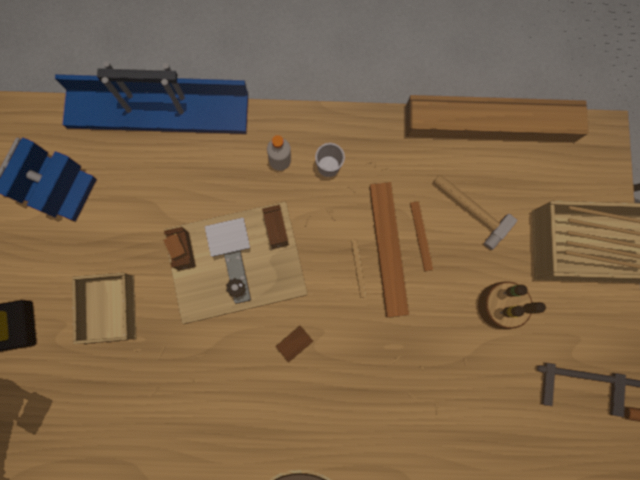

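View pics/scene0.png

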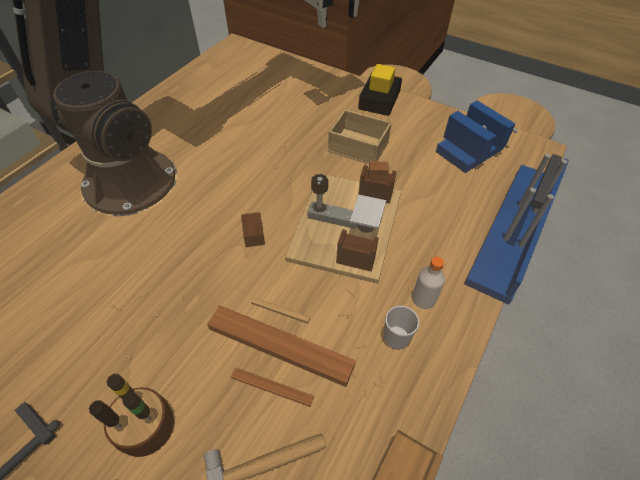

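The top view shows the jig on the left: offcut (177,246), platform (228,238), other stand (275,227), knob (236,287). The scrap box is at (103,310), and the slat runs from (381,184) to (397,315) between the stick and the lath. Next I'll measure these.

```bash
cat > h.py <<'E'
import numpy as np, cv2
from plant import imaging, ctrl
def cloud(n,d):
    m=imaging.camera_model(n); K=m["mtx"]; v,u=np.mgrid[:480,:640]
    c=np.stack([(u-K[0,2])/K[0,0]*d,(v-K[1,2])/K[1,1]*d,d],-1)
    return (c-m["t"])@m["R"]
def onplane(n,uv,z):
    m=imaging.camera_model(n); uv=np.atleast_2d(uv).astype(float)
    r=np.c_[uv,np.ones(len(uv))]@np.linalg.inv(m["mtx"]).T@m["R"]; o=-m["R"].T@m["t"]
    return o+r*((z-o[2])/r[:,2])[:,None]
def rect(P):
    (c,s,a)=cv2.minAreaRect((P[:,:2]*1000).astype(np.float32)); 
    if s[0]<s[1]: s=s[::-1]; a+=90
    return np.round(c,1),np.round(s,1),round((a+90)%180-90,1)
def seg(n,d,box,zlo,zhi,zpl=None):
    P=cloud(n,d); z=P[...,2]; u0,v0,u1,v1=box
    M=np.zeros(d.shape,np.uint8); M[v0:v1,u0:u1]=((z>zlo)&(z<zhi)&(d>0))[v0:v1,u0:u1]
    k,l,st,_=cv2.connectedComponentsWithStats(M); 
    i=1+np.argmax(st[1:,4]); v,u=np.nonzero(l==i)
    return (onplane(n,np.c_[u,v],zpl) if zpl else P[v,u]), np.median(z[v,u]), len(u)
E
python3 - <<'E'
from h import *
d=np.load("pics/top0.npy")
for nm,b,lo,hi,zp in [("slat",(360,170,415,330),.016,.032,.024),("platform",(200,210,255,262),.06,.09,None),("standB",(255,195,295,255),.06,.11,None),("standA",(155,215,202,280),.085,.1,None),
 ("offcut",(155,215,202,280),.105,.13,.114),("knob",(215,265,255,305),.12,.15,.138),("box",(65,265,140,350),.05,.09,.07),("block",(270,320,320,365),.03,.05,.04),("board",(165,195,310,325),.01,.03,.018),("stick",(345,230,369,305),.005,.016,.01),("lath",(405,195,440,275),.004,.016,.008),("glue",(260,130,300,170),.05,.2,None),("tin",(310,140,350,180),.05,.1,None)]:
    try:
        P,z,n=seg("top",d,b,lo,hi,zp); print(nm,*rect(P),"z",round(float(z),4),n)
    except Exception as e: print(nm,e)
P=cloud("top",d); print("bench z",np.median(P[380:440,200:400,2]))
E
```

```text
slat [ 598.5 -180.1] [299.5  49.6] 7.8 z 0.0236 2946
platform [605.5 172.3] [84.6 66.6] -75.0 z 0.0732 1224
standB [632.1  70.6] [81.7 39.9] 14.8 z 0.0805 744
standA [544.8 264.5] [40.1 10.3] -75.2 z 0.0912 101
offcut [576.  273.5] [45.1 30.9] 27.8 z 0.1132 328
knob [493.5 142.2] [37.9 37.1] -69.8 z 0.1372 281
box [448.4 427.8] [139.7 115.4] 6.4 z 0.0672 1059
block [385.2  22.4] [69.7 44.8] -48.1 z 0.0397 705
board [559.1 159.6] [279.4 215. ] -75.1 z 0.0176 8256
stick [ 553.7 -114.8] [129.5  16.2] 12.0 z 0.0093 319
lath [ 629.7 -254.8] [163.   29.4] 10.9 z 0.0079 617
glue [797.3  69.2] [50.2 49. ] -67.7 z 0.0966 553
tin [788.  -42.4] [62.4 62.1] 55.6 z 0.0698 291
bench z -0.00021796932188850322
```

All sizes and heights match the given ones: jig yaw is about 15°, the platform top is at about 0.073, and the gap is about 6.8 mm. I'll start by moving above the offcut at (0.576, 0.2735), tool yaw 27.8.

```bash
python3 -m crank '[[[0.0313,-0.0348,-0.005],[0,0,5.08],1],[[0.0313,-0.0348,-0.005],[0,0,5.08],1],[[0.0313,-0.0348,-0.005],[0,0,5.08],1],[[0.0313,-0.0348,-0.005],[0,0,5.08],1],[[0.0313,-0.0348,-0.005],[0,0,5.08],1],[[0.0313,-0.0348,-0.005],[0,0,5.08],1],[[0.0313,-0.0348,-0.005],[0,0,5.08],1],[[0.0313,-0.0348,-0.005],[0,0,5.08],1],[[0.0313,-0.0348,-0.005],[0,0,5.08],1],[[0.0311,-0.0344,-0.005],[0,0,5.08],1],[[0,0,0],[0,0,0],1],[[0,0,0],[0,0,0],1]]'; python3 -c "
from plant import ctrl; print(ctrl.get_obs()['joint_pos'].round(1))"
```

```text
clock: 1.3
tool_pos: [0.5765, 0.2725, 0.1757]
orientation: [180.0, 0.1, 27.6]
force: [-0.8, 0.3, 0.7]
opening: 0.0872
gripper_force: 0.0
[ 42.8  19.1  -8.3  -0.  -62.7  74.9]
```

```bash
python3 -m crank '[[[0,0.001,-0.04],[0,0,0],1],[[0,0,-0.03],[0,0,0],1],[[0,0,-0.02],[0,0,0],1],[[0,0,0],[0,0,0],1],[[0,0,0],[0,0,0],-1],[[0,0,0],[0,0,0],-1],[[0,0,0],[0,0,0],-1],[[0,0,0],[0,0,0],-1],[[0,0,0],[0,0,0],-1],[[0,0,0],[0,0,0],-1]]'
```

```text
clock: 2.3
tool_pos: [0.5763, 0.2749, 0.0869]
orientation: [-180.0, -0.0, 27.8]
force: [-1.1, -0.9, -0.2]
opening: 0.0449
gripper_force: 0.0
```

```bash
python3 -m crank '[[[0,0,0],[0,0,0],-1],[[0,0,0],[0,0,0],-1],[[0,0,0],[0,0,0],-1],[[0,0,0],[0,0,0],-1],[[0,0,0],[0,0,0],-1],[[0,0,0],[0,0,0],-1]]'
```

```text
clock: 2.9
tool_pos: [0.5762, 0.2748, 0.0866]
orientation: [180.0, 0.0, 27.8]
force: [-0.3, -0.5, 0.1]
opening: 0.0297
gripper_force: 30.0
```

```bash
python3 -m crank '[[[0,0,0.04],[0,0,0],-1],[[0,0,0.04],[0,0,0],-1],[[-0.0213,0.0255,0],[0,0,7.5],-1],[[-0.0213,0.0255,0],[0,0,7.5],-1],[[-0.0213,0.0255,0],[0,0,7.5],-1],[[-0.0213,0.0255,0],[0,0,7.5],-1],[[-0.0213,0.0255,0],[0,0,7.5],-1],[[-0.0213,0.0255,0],[0,0,7.5],-1],[[0,0,0],[0,0,0],-1],[[0,0,-0.03],[0,0,0],-1],[[0,0,-0.02],[0,0,0],-1],[[0,0,0],[0,0,0],-1]]'
```

```text
clock: 4.1
tool_pos: [0.4471, 0.426, 0.1135]
orientation: [-179.9, 0.3, 72.8]
force: [0.8, -0.7, -0.5]
opening: 0.0297
gripper_force: 30.0
```

```bash
python3 -m crank '[[[0.001,0.001,-0.035],[0,0,0],-1],[[0,0,-0.03],[0,0,0],-1],[[0,0,-0.02],[0,0,0],-1],[[0,0,0],[0,0,0],-1],[[0,0,0],[0,0,0],0.14],[[0,0,0],[0,0,0],0.14],[[0,0,0],[0,0,0],0.14],[[0,0,0],[0,0,0],0.14],[[0,0,0],[0,0,0],0.14],[[0,0,0],[0,0,0],0.14],[[0,0,0.03],[0,0,0],0.14],[[0,0,0.04],[0,0,0],0.14]]'
```

```text
clock: 5.3
tool_pos: [0.4484, 0.4274, 0.1002]
orientation: [-179.9, 0.3, 72.8]
force: [0.6, 0.9, -0.0]
opening: 0.05
gripper_force: 0.0
```

```bash
python3 -m crank '[[[0,0,0.045],[0,0,0],0.14],[[0,0,0.045],[0,0,0],0.14],[[0.0115,-0.0465,0.01],[0,0,-6.5],0.5],[[0.0115,-0.0465,0],[0,0,-6.5],0.5],[[0.0115,-0.0465,0],[0,0,-6.5],0.5],[[0.0115,-0.0465,0],[0,0,-6.5],0.5],[[0.0115,-0.0465,0],[0,0,-6.5],0.5],[[0.0115,-0.0465,0],[0,0,-6.5],0.5],[[0.0115,-0.0465,0],[0,0,-6.5],0.5],[[0.0115,-0.0465,0],[0,0,-6.5],0.5],[[0.0115,-0.0465,0],[0,0,-6.5],0.5],[[0.0115,-0.0465,0],[0,0,-6.5],0.5]]'
python3 -m crank '[[[0.0115,-0.0465,-0.02],[0,0,0],0.5],[[0.0115,-0.0465,-0.02],[0,0,0],0.5],[[0.0115,-0.0465,-0.02],[0,0,0],0.5],[[0,0,0],[0,0,0],0.5],[[0,0,0],[0,0,0],0.5]]'
python3 - <<'E'
from h import *
p,d=imaging.snapshot("scene"); cv2.imwrite("pics/s1.png",p); print(ctrl.get_obs()["joint_pos"].round(1))
E
```

```text
clock: 6.5
tool_pos: [0.5645, -0.038, 0.2019]
orientation: [-180.0, -0.0, 7.6]
force: [1.5, 0.3, -0.2]
opening: 0.0659
gripper_force: 0.0
clock: 7.0
tool_pos: [0.597, -0.1718, 0.1427]
orientation: [-180.0, 0.1, 7.7]
force: [-0.5, -0.1, 0.1]
opening: 0.066
gripper_force: 0.0
[  2.   19.2 -12.8   0.  -58.1  95.7]
```

View pics/s1.png

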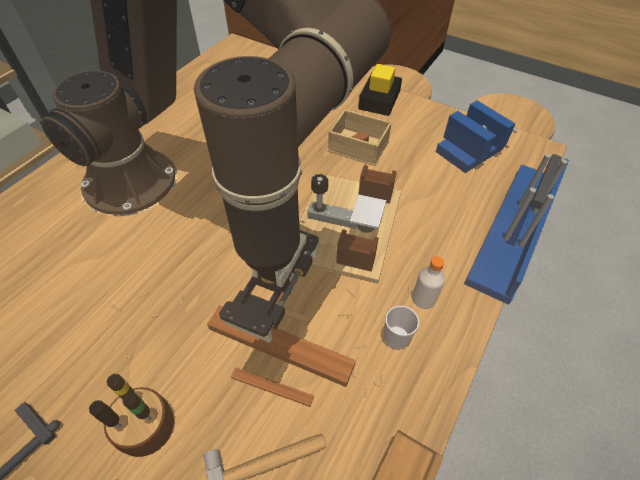

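The offcut is in the scrap box at (360,136), the notch at (378,185) is empty, and the gripper is above the slat. I'll descend and grip it.

```bash
python3 -m crank '[[[0.0015,-0.0083,-0.04],[0,0,0.1],0.5],[[0,0,-0.035],[0,0,0],0.5],[[0,0,-0.03],[0,0,0],0.5],[[0,0,-0.02],[0,0,0],0.5],[[0,0,-0.012],[0,0,0],0.5],[[0,0,0],[0,0,0],0.5],[[0,0,0],[0,0,0],0.5],[[0,0,0],[0,0,0],-1],[[0,0,0],[0,0,0],-1],[[0,0,0],[0,0,0],-1],[[0,0,0],[0,0,0],-1],[[0,0,0],[0,0,0],-1]]'
```

```text
clock: 8.25
tool_pos: [0.5998, -0.179, 0.0079]
orientation: [180.0, -0.1, 7.9]
force: [-0.6, 0.6, 7.4]
opening: 0.0477
gripper_force: 30.0
```

```bash
python3 -m crank '[[[0,0,0.02],[0,0,0],-1],[[0,0,0.03],[0,0,0],-1],[[0,0,0.04],[0,0,0],-1],[[0,0,0.04],[0,0,0],-1],[[0,0,0.04],[0,0,0],-1],[[0,0,0],[0,0,0],-1],[[0,0,0],[0,0,0],-1]]'
python3 - <<'E'
from h import *
p,d=imaging.snapshot("scene"); cv2.imwrite("pics/s2.png",p); np.save("pics/s2.npy",d)
E
```

```text
clock: 8.95
tool_pos: [0.599, -0.1786, 0.1773]
orientation: [-180.0, -0.1, 7.9]
force: [0.2, 0.0, -4.3]
opening: 0.0476
gripper_force: 30.0
```

View pics/s2.png

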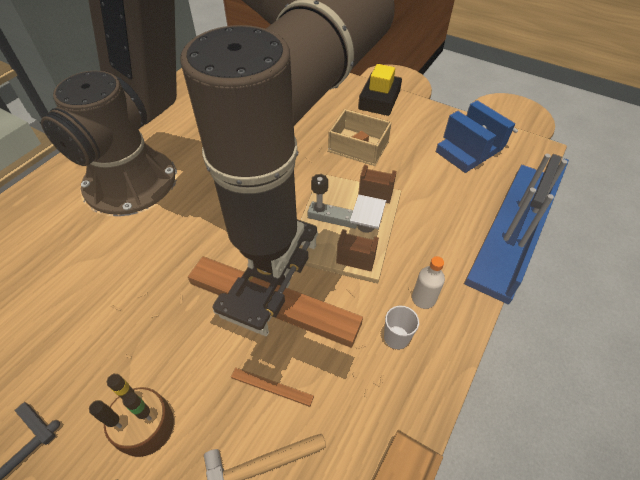

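The slat is level in the grip and the lath at (272,387) hasn't moved. I'll carry it over the jig.

```bash
python3 -m crank '[[[0.0007,0.035,0.01],[0,0,-8.29],-1],[[0.0007,0.035,0.01],[0,0,-8.29],-1],[[0.0007,0.035,0],[0,0,-8.29],-1],[[0.0007,0.035,0],[0,0,-8.29],-1],[[0.0007,0.035,0],[0,0,-8.29],-1],[[0.0007,0.035,0],[0,0,-8.29],-1],[[0.0007,0.035,0],[0,0,-8.29],-1],[[0.0007,0.035,0],[0,0,-8.29],-1],[[0.0007,0.035,0],[0,0,-8.29],-1],[[0.0007,0.035,0],[0,0,-8.29],-1],[[0,0,0],[0,0,0],-1],[[0,0,0],[0,0,0],-1]]'
python3 - <<'E'
from h import *
p,d=imaging.snapshot("top"); np.save("pics/t3.npy",d); cv2.imwrite("pics/t3.png",p)
o=ctrl.get_obs(); print(o["joint_pos"].round(1),o["tool_pos"],o["orientation"])
P=cloud("top",d); z=P[...,2]
hsv=cv2.cvtColor(p,cv2.COLOR_BGR2HSV); print(hsv[250,388])
M=((z>.17)&(z<.24)&(hsv[...,1]>90)).astype(np.uint8); 
k,l,st,c=cv2.connectedComponentsWithStats(M)
for i in range(1,k):
    if st[i,4]>60:
        v,u=np.nonzero(l==i); Q=P[v,u]; print(st[i],rect(Q),Q.mean(0).round(4),np.percentile(Q[:,2],[5,50,95]).round(4))
E
```

```text
clock: 10.2
tool_pos: [0.6049, 0.1717, 0.1943]
orientation: [179.8, -0.0, -74.8]
force: [-0.3, -0.4, -2.3]
opening: 0.0479
gripper_force: 30.0
[ 33.5  17.6  -7.9  -0.  -64.7 -18.4] [0.60507689 0.1709133  0.19467125] [ 1.79791319e+02 -4.77522991e-02 -7.48632506e+01]
[ 16 122 157]
[ 231  196   67   39 1682] (array([627.9,  86.3]), array([122. ,  49.6]), -74.8) [0.6266 0.0848 0.209 ] [0.2022 0.2097 0.213 ]
[ 139  222   60   35 1336] (array([579.7, 264. ]), array([110. ,  49.2]), -75.1) [0.5747 0.2675 0.2089] [0.2007 0.2095 0.213 ]
```

View pics/t3.png

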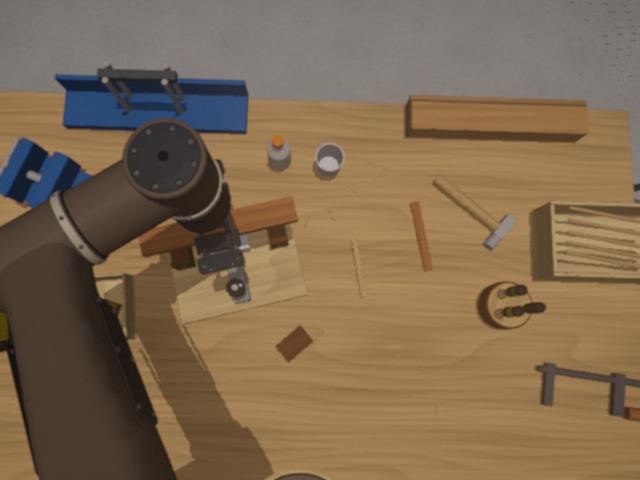

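The slat is level over the jig, with its midpoint at (604.6,172.2) and yaw −75. The stick (358,268) and lath (420,236) are unmoved. Lowering now.

```bash
python3 -m crank '[[[0.0007,0.0005,-0.03],[0,0,0],-1],[[0,0,-0.03],[0,0,0],-1],[[0,0,-0.02],[0,0,0],-1],[[0,0,-0.012],[0,0,0],-1],[[0,0,-0.006],[0,0,0],-1],[[0,0,-0.003],[0,0,0],-1],[[0,0,-0.002],[0,0,0],-1],[[0,0,0],[0,0,0],-1],[[0,0,0],[0,0,0],-1]]'
```

```text
clock: 11.15
tool_pos: [0.6072, 0.1719, 0.0946]
orientation: [-179.9, 0.0, -75.0]
force: [0.7, 0.5, -2.1]
opening: 0.0478
gripper_force: 30.0
```

```bash
python3 -m crank '[[[0,0,-0.002],[0,0,0],-1],[[0,0,0],[0,0,0],-1],[[0,0,0],[0,0,0],-1]]'; python3 -m crank '[[[0,0,-0.002],[0,0,0],-1],[[0,0,0],[0,0,0],-1],[[0,0,0],[0,0,0],-1]]'; python3 - <<'E'
from h import *
d=imaging.snapshot("top")[1]; P=cloud("top",d); z=P[...,2]
for b in ((235,190,300,240),(135,220,200,270)):
    Q,zz,n=seg("top",d,b,.096,.125); print(rect(Q),zz,n)
E
```

```text
clock: 11.45
tool_pos: [0.6068, 0.1717, 0.0918]
orientation: [-180.0, 0.0, -75.0]
force: [-0.3, 0.0, -2.6]
opening: 0.0478
gripper_force: 30.0
clock: 11.75
tool_pos: [0.6067, 0.1717, 0.0896]
orientation: [180.0, -0.0, -75.0]
force: [0.0, -0.2, -2.3]
opening: 0.0476
gripper_force: 30.0
(array([629.5,  85.8]), array([121.4,  49.1]), -74.9) 0.10507597652010373 1319
(array([578.4, 270.6]), array([95.5, 46.2]), -74.6) 0.10513852029294865 774
```

```bash
python3 -m crank '[[[0,0,-0.001],[0,0,0],-1],[[0,0,0],[0,0,0],-1],[[0,0,0],[0,0,0],-1]]'; python3 -m crank '[[[0,0,-0.001],[0,0,0],-1],[[0,0,0],[0,0,0],-1],[[0,0,0],[0,0,0],-1]]'
```

```text
clock: 12.1
tool_pos: [0.6068, 0.1717, 0.0887]
orientation: [180.0, -0.0, -75.0]
force: [0.8, 0.5, -2.6]
opening: 0.0478
gripper_force: 30.0
clock: 12.4
tool_pos: [0.6069, 0.1717, 0.0879]
orientation: [-180.0, -0.0, -75.0]
force: [-0.7, 0.5, -0.8]
opening: 0.0473
gripper_force: 30.0
```

```bash
python3 -m crank '[[[0,0,0],[0,0,0],0.5],[[0,0,0],[0,0,0],0.5],[[0,0,0],[0,0,0],0.5],[[0,0,0],[0,0,0],0.5],[[0,0,0],[0,0,0],0.5],[[0,0,0.015],[0,0,0],0.5],[[0,0,0.03],[0,0,0],0.5],[[0,0,0.045],[0,0,0],0.5],[[0,0,0.045],[0,0,0],0.5],[[0,0,0],[0,0,0],0.5]]'
python3 - <<'E'
from h import *
d=imaging.snapshot("top")[1]; np.save("pics/t4.npy",d); p=imaging.snapshot("scene")[0]; cv2.imwrite("pics/s4.png",p[100:340,200:520])
for b in ((235,190,300,240),(135,220,200,270)):
    Q,zz,n=seg("top",d,b,.096,.125); print(rect(Q),zz,n)
E
```

```text
clock: 13.4
tool_pos: [0.6101, 0.1728, 0.2304]
orientation: [-179.3, 0.1, -74.9]
force: [1.0, 0.6, 0.2]
opening: 0.0657
gripper_force: 0.0
(array([628.9,  88.4]), array([126.7,  48.9]), -75.1) 0.10357052374770737 1370
(array([578.9, 274.4]), array([88.2, 49.3]), -75.2) 0.10330865460714259 924
```

View pics/s4.png

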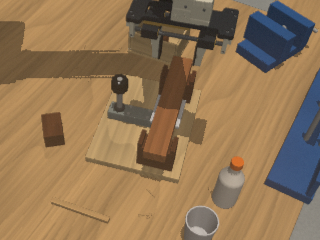

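The slat lies in both notches, its midpoint within about 1 mm of the platform centre. Next is the exact platform gap, measured from the first depth picture.

```bash
python3 - <<'E'
from h import *
J=np.array([.6055,.1723]);a=np.radians(15);A=np.array([[np.cos(a),np.sin(a)],[-np.sin(a),np.cos(a)]])
def st(d,x0,x1,y0,y1,zl,zh):
    P=cloud("top",d); q=(P[...,:2]-J)@A.T*1000; z=P[...,2]
    m=(q[...,0]>x0)&(q[...,0]<x1)&(q[...,1]>y0)&(q[...,1]<y1)&(z>zl)&(z<zh); return round(z[m].mean()*1e3,2),round(z[m].std()*1e3,2),int(m.sum())
d0=np.load("pics/top0.npy"); d4=np.load("pics/t4.npy")
print("plat",st(d0,-28,28,-36,36,.06,.09)); print("floorB",st(d0,-24,24,-120,-90,.07,.086))
print("board",st(d0,-50,-40,50,120,.01,.03),st(d0,-140,-60,-120,-60,.01,.03))
print("cheeks",st(d0,-40,-31,-120,-90,.086,.1),st(d0,31,40,-120,-90,.086,.1))
print("knob top",st(d0,-130,-100,-15,15,.125,.15))
print("t4 strips",st(d4,-32,-27,-38,38,.06,.09),st(d4,27,32,-38,38,.06,.09),"slat",st(d4,-18,20,-140,-60,.09,.12))
E
```

```text
plat (np.float64(73.1), np.float64(2.21), 875)
floorB (np.float64(79.34), np.float64(2.26), 312)
board (np.float64(17.6), np.float64(2.47), 144) (np.float64(17.74), np.float64(2.49), 984)
cheeks (np.float64(91.58), np.float64(2.2), 61) (np.float64(91.36), np.float64(2.14), 58)
knob top (np.float64(137.53), np.float64(2.41), 221)
t4 strips (np.float64(73.23), np.float64(2.28), 20) (np.float64(74.93), np.float64(0.99), 9) slat (np.float64(103.6), np.float64(2.21), 682)
```

```bash
python3 -m crank '[[[-0.028,-0.0075,0],[0,0,7.6],0.5],[[-0.028,-0.0075,0],[0,0,7.6],0.5],[[-0.028,-0.0075,0],[0,0,7.6],0.5],[[-0.028,-0.0075,0],[0,0,7.6],0.5],[[0,0,0],[0,0,7.6],0.5],[[0,0,0],[0,0,0],0.5],[[0,0,0],[0,0,0],0.5],[[0,0,0],[0,0,0],0.5]]'
cat >> h.py <<'E'
J=np.array([.6055,.1723]);_a=np.radians(15);A=np.array([[np.cos(_a),np.sin(_a)],[-np.sin(_a),np.cos(_a)]])
def strips(N=10,tag=None):
    ds=[imaging.snapshot("top")[1] for _ in range(N)]; d=np.stack(ds); ok=(d>0).all(0); d=d.mean(0)
    P=cloud("top",d); q=(P[...,:2]-J)@A.T*1000; z=P[...,2]*1e3
    for n,x0,x1,y0,y1,zl,zh in (("slatB",-18,18,-140,-60,101,108),("slatA",-18,18,60,140,101,108),("plat-",-32,-26,-38,38,65,90),("plat+",26.5,32,-38,38,65,90),("board",-140,-50,-130,-60,14,22),("cheeks",30,40,-122,-88,88,95)):
        m=ok&(q[...,0]>x0)&(q[...,0]<x1)&(q[...,1]>y0)&(q[...,1]<y1)&(z>zl)&(z<zh)
        if m.sum()>3: print(n,round(z[m].mean(),2),"med",round(np.median(z[m]),2),"sd",round(z[m].std(),2),m.sum())
E
python3 - <<'E'
from h import *
strips(); o=ctrl.get_obs(); print(o["tool_pos"],o["orientation"],o["joint_pos"].round(1))
E
```

```text
clock: 14.3
tool_pos: [0.495, 0.1417, 0.2221]
orientation: [179.9, 0.0, -37.1]
force: [-0.6, 0.6, -0.3]
opening: 0.0658
gripper_force: 0.0
slatB 103.54 med 103.51 sd 0.71 631
plat- 73.08 med 72.98 sd 0.71 30
plat+ 73.33 med 73.35 sd 0.57 7
board 17.6 med 17.6 sd 0.76 1189
cheeks 91.53 med 91.61 sd 0.71 67
[0.49485834 0.14175444 0.22276857] [-1.79996648e+02 -7.78303312e-04 -3.69766847e+01] [ 37.9   5.5 -19.6  -0.  -64.9  15.2]
```

```bash
python3 -m crank '[[[-0.0007,0.0006,-0.04],[0,0,0],0.5],[[0,0,-0.04],[0,0,0],0.5],[[0,0,-0.025],[0,0,0],0.5],[[0,0,-0.0105],[0,0,0],0.5],[[0,0,0],[0,0,0],0.5],[[0,0,0],[0,0,0],-1],[[0,0,0],[0,0,0],-1],[[0,0,0],[0,0,0],-1],[[0,0,0],[0,0,0],-1],[[0,0,0],[0,0,0],-1],[[0,0,0],[0,0,0],-1],[[0,0,0],[0,0,0],-1]]'
python3 -c "
from h import *
strips(10); o=ctrl.get_obs(); print(o['moment'],o['orientation'])"
```

```text
clock: 16.0
tool_pos: [0.4948, 0.143, 0.108]
orientation: [-179.9, -0.0, -36.9]
force: [-0.0, 4.5, 5.0]
opening: 0.0346
gripper_force: 30.0
slatB 103.62 med 103.6 sd 0.71 626
slatA 103.47 med 103.38 sd 0.69 101
plat- 73.22 med 73.2 sd 0.61 29
plat+ 73.43 med 73.5 sd 0.7 9
board 17.62 med 17.64 sd 0.76 1220
cheeks 91.4 med 91.43 sd 0.66 71
[ 1.19555654  0.21286456 -0.0456435 ] [-1.79896011e+02 -3.68921669e-02 -3.69380040e+01]
```

```bash
python3 -m crank '[[[0,0,0],[0,0,-8],-1],[[0,0,0],[0,0,-8],-1],[[0,0,0],[0,0,-8],-1],[[0,0,0],[0,0,-8],-1],[[0,0,0],[0,0,-8],-1],[[0,0,0],[0,0,-8],-1],[[0,0,0],[0,0,-8],-1],[[0,0,0],[0,0,-8],-1],[[0,0,0],[0,0,-8],-1],[[0,0,0],[0,0,-8],-1],[[0,0,0],[0,0,0],-1]]'
python3 -c "
from h import *
strips(10); o=ctrl.get_obs(); print(o['moment'],o['orientation'],o['joint_pos'].round(1))"
```

```text
clock: 17.6
tool_pos: [0.494, 0.1428, 0.1079]
orientation: [180.0, 0.0, -117.2]
force: [-3.9, 4.5, 8.6]
opening: 0.0343
gripper_force: 30.0
slatB 103.55 med 103.55 sd 0.72 626
slatA 103.46 med 103.47 sd 0.71 103
plat+ 76.77 med 76.75 sd 0.62 20
board 17.63 med 17.62 sd 0.77 1186
cheeks 91.47 med 91.42 sd 0.74 67
[ 1.6169311   1.53854701 -0.06164967] [ 1.79996267e+02  5.13163692e-02 -1.16959333e+02] [ 38.   12.  -28.6  -0.  -49.4 -64.9]
```

```bash
python3 -m crank '[[[0,0,0],[0,0,-8],-1],[[0,0,0],[0,0,-8],-1],[[0,0,0],[0,0,-8],-1],[[0,0,0],[0,0,-8],-1],[[0,0,0],[0,0,-8],-1],[[0,0,0],[0,0,-8],-1],[[0,0,0],[0,0,-8],-1],[[0,0,0],[0,0,0],-1]]'
python3 -c "
from h import *
strips(20); o=ctrl.get_obs(); print(o['moment'],o['orientation'],o['joint_pos'].round(1))"
```

```text
clock: 18.9
tool_pos: [0.4938, 0.1433, 0.108]
orientation: [179.9, 0.0, -173.2]
force: [-6.9, 7.0, 10.8]
opening: 0.0342
gripper_force: 30.0
slatB 103.59 med 103.61 sd 0.49 591
slatA 103.41 med 103.41 sd 0.49 98
plat- 79.1 med 79.12 sd 0.47 29
plat+ 79.14 med 79.0 sd 0.51 28
board 17.63 med 17.64 sd 0.53 700
cheeks 91.48 med 91.57 sd 0.52 67
[ 2.51909111  2.35936089 -0.02444719] [ 1.79912366e+02  1.87914721e-02 -1.72958155e+02] [ 3.800e+01  1.190e+01 -2.860e+01 -1.000e-01 -4.940e+01 -1.209e+02]
```

```bash
python3 -m crank '[[[0,0,0],[0,0,-5],-1],[[0,0,0],[0,0,-4],-1],[[0,0,0],[0,0,0],-1],[[0,0,0],[0,0,0],-1]]'
python3 -c "
from h import *
strips(20); o=ctrl.get_obs(); print(o['moment'],o['orientation'])"
```

```text
clock: 20.3
tool_pos: [0.4938, 0.1434, 0.108]
orientation: [179.9, 0.0, 178.0]
force: [-6.7, 7.2, 9.5]
opening: 0.0339
gripper_force: 30.0
slatB 103.58 med 103.56 sd 0.48 593
slatA 103.4 med 103.39 sd 0.45 97
plat- 79.53 med 79.54 sd 0.52 31
plat+ 79.55 med 79.57 sd 0.52 32
board 17.67 med 17.64 sd 0.55 802
cheeks 91.57 med 91.56 sd 0.48 62
[ 2.70939481  2.37684669 -0.10506982] [1.79905568e+02 4.63901876e-03 1.78041907e+02]
```

```bash
python3 -m crank '[[[0,0,0],[0,0,-3],-1],[[0,0,0],[0,0,0],-1],[[0,0,0],[0,0,0],-1]]'
python3 -c "
from h import *
strips(20); o=ctrl.get_obs(); print(o['moment'],o['orientation'])"
```

```text
clock: 21.6
tool_pos: [0.4938, 0.1434, 0.108]
orientation: [179.9, 0.0, 175.0]
force: [-5.7, 7.6, 10.8]
opening: 0.0345
gripper_force: 30.0
slatB 103.64 med 103.64 sd 0.52 603
slatA 103.48 med 103.45 sd 0.48 95
plat- 79.54 med 79.5 sd 0.48 29
plat+ 79.59 med 79.6 sd 0.39 31
board 17.62 med 17.62 sd 0.55 823
cheeks 91.52 med 91.53 sd 0.53 67
[ 2.72670379  2.41175135 -0.03418085] [1.79901722e+02 1.74226202e-03 1.75039945e+02]
```

```bash
python3 -m crank '[[[0,0,0],[0,0,-3],-1],[[0,0,0],[0,0,0],-1],[[0,0,0],[0,0,0],-1]]'
python3 -c "
from h import *
strips(20)"
```

```text
clock: 22.9
tool_pos: [0.4938, 0.1434, 0.108]
orientation: [179.9, -0.0, 172.0]
force: [-6.6, 7.4, 10.1]
opening: 0.0345
gripper_force: 30.0
slatB 103.76 med 103.77 sd 0.47 610
slatA 103.77 med 103.81 sd 0.48 98
plat- 79.87 med 79.89 sd 0.5 29
plat+ 79.7 med 79.75 sd 0.47 32
board 17.63 med 17.61 sd 0.57 863
cheeks 91.55 med 91.59 sd 0.49 64
```

Contact confirmed: the slat rose about 0.2 mm. I'll turn back 4° so it rests on its stands with the platform just touching, then release.

```bash
python3 -m crank '[[[0,0,0],[0,0,4],-1],[[0,0,0],[0,0,0],-1],[[0,0,0],[0,0,0],-1]]'
python3 -c "
from h import *
strips(20)"
python3 -m crank '[[[0,0,0],[0,0,0],0.5],[[0,0,0],[0,0,0],0.5],[[0,0,0],[0,0,0],0.5],[[0,0,0],[0,0,0],0.5],[[0,0,0],[0,0,0],0.5],[[0,0,0.02],[0,0,0],0.5],[[0,0,0.04],[0,0,0],0.5],[[0,0,0.05],[0,0,0],0.5],[[0,0,0],[0,0,0],0.5],[[0,0,0],[0,0,0],0.5]]'
python3 - <<'E'
from h import *
strips(20); p=imaging.snapshot("scene")[0]; cv2.imwrite("pics/s5.png",p)
E
```

```text
clock: 24.2
tool_pos: [0.4938, 0.1434, 0.1079]
orientation: [179.9, 0.0, 176.1]
force: [-8.0, 7.5, 10.1]
opening: 0.0347
gripper_force: 30.0
slatB 103.58 med 103.59 sd 0.5 614
slatA 103.46 med 103.46 sd 0.47 97
plat- 79.52 med 79.49 sd 0.49 29
plat+ 79.51 med 79.48 sd 0.53 33
board 17.64 med 17.64 sd 0.55 839
cheeks 91.4 med 91.35 sd 0.49 66
clock: 26.2
tool_pos: [0.4946, 0.1426, 0.2186]
orientation: [179.9, 0.1, 176.0]
force: [-0.2, -0.5, -0.2]
opening: 0.0658
gripper_force: 0.0
slatB 103.58 med 103.56 sd 0.5 592
plat- 79.61 med 79.68 sd 0.61 27
plat+ 79.43 med 79.37 sd 0.45 22
board 17.66 med 17.64 sd 0.57 724
cheeks 91.57 med 91.61 sd 0.52 64
```

View pics/s5.png

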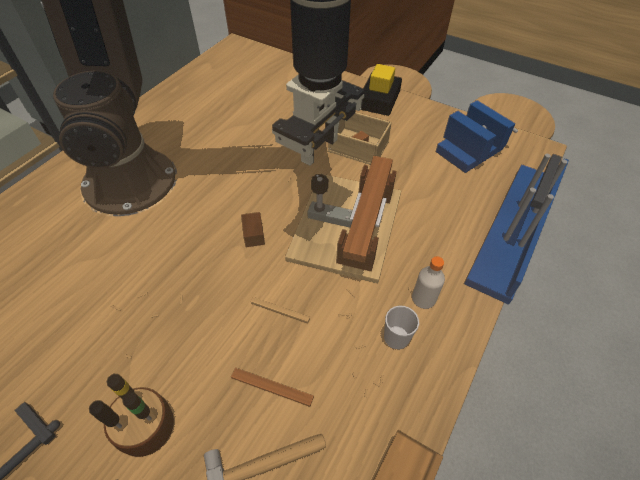

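The slat (370,212) rests on both stands with the platform just under it, and the offcut (362,136) is in the box. The bystanders are in place and the gripper is clear of everything, so I'm handing in.

```bash
python3 -c "
from plant import close_job; print(close_job())"
```

```text
the job is handed in; nothing more can be done
None
```

The job is handed in at about 27 s on the robot's clock: the offcut is in the scrap box, the slat sits in both notches within about 1 mm of centre, and the platform just touches its underside (to about 0.1 mm by depth camera) with the knob released.

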